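Index the sample turret to position four and clamp it

TASK

On the tilted teal stand, the sample turret with the black bar knob clicks round through six positions: turn it until position four (the orange disc, marked with four dots) clicks in at the white pointer. Then push the red-balled clamp lever fully down to lock it, and let go. Leave the loose things around the stand where they are.

Things in the scene. Friction and masses are not known exactly. Their poses are not given: they have to be found in the camera images.
- stand: Fixed teal housing 360 mm wide, 200 mm up the slope, 50 mm thick, on posts over an aluminium base 240 x 340 mm. Origin on the table under the face centre, which is 125 mm up. x level towards the far, higher side, y left, z up. The face rises towards +x at 35 degrees: in this frame its outward normal N is (-0.574, 0, 0.819), its up-slope direction U (0.819, 0, 0.574).
- pointer (a point): White pointer on the face, 16 mm high, straight up-slope (U) of the turret's axis, 92 mm from it. Point 8 mm above the face; axes as the stand's.
- turret (a joint): Angle of the turret (rad), growing counter-clockwise seen from outside the face. Six positions 1.047 rad (60 degrees) apart, each a sprung detent: position n clicks in at (n-1) x 1.047, so position four is 3.142. Starts in position 1 or 2, clicked in (very seldom caught between them). Turning takes at most 0.3 N m; let go off a position, it springs to the nearest. Stops at -0.6 and 5.85.
- turret_disc (a point): The turret: a grey disc 160 mm across that turns about N, its top 18 mm above the face; this point is the centre of its top. Near the rim lie six 32 mm discs with 1 to 6 black dots: white (1), blue (2), green (3), orange (4), copper (5), black (6), following one another clockwise seen from outside. The one at the white pointer is the position set.
- turret_knob (a point): Grip point of the black bar knob on the turret, on its axis 48 mm out from the face, 17 mm below the knob's top. The bar is 70 mm long, 16 mm wide, from 18 to 65 mm above the face, centred on the axis. Axes turn with the turret: z along N outward, x along the bar (along U, to the pointer, at joint 0), y across it.
- clamp (a joint): Angle of the clamp lever (rad): 0 is open, standing 80 degrees above the face; it grows as the lever is swung up-slope (towards stand +x) and down to the face; 1.13 is the stop, fully down, 15 degrees above the face. Starts at 0 to 0.25. Friction keeps it where it is left (1 to 3 N at the ball to move it).
- clamp_ball (a point): Centre of the red ball, 30 mm across, at the end of the steel clamp lever (rod 12 mm thick), 100 mm from the pivot. The ball is the grip. Fully down its centre is 46 mm above the face.
- clamp_pivot (a point): Centre of the lever's pivot, 20 mm above the face, 45 mm down-slope of the face centre and 120 mm to its right (-y of the stand), 170 mm to the side of the turret's axis. The pivot's axis is along stand y.
- horn: Loose bystander: teal horn antenna standing on its brass flange, 72 mm across, 115 mm high; origin at its foot.
- waveguide: Loose bystander: straight teal waveguide with brass end flanges, 147 x 45 x 45 mm, lying along its x; origin under its centre.
- screwdriver: Loose bystander: screwdriver lying along its x.
- slab: Loose bystander: white plastic slab 80 x 60 x 20 mm; origin under its centre.
- jar: Loose bystander: jar 60 mm across, 90 mm high; origin at its foot.
- cup: Loose bystander: blue mug 76 mm across, 90 mm high; origin at its foot.
- flange: Loose bystander: brass ring 64 mm across, 14 mm high, lying flat; origin at its foot.

How it is judged:
On the way, in this order (a step that is already met when the one before it is completed fails the run):
1. the turret is clicked in at position four while the clamp lever is still up (value of joint turret between 3 and 3.28 rad and value of joint clamp below 0.6 rad), for 0.2 s.
2. the clamp lever is fully down with the turret at position four (value of joint turret between 3 and 3.28 rad and value of joint clamp above 1.03 rad), for 0.2 s.
At the end, for the whole second after the job is handed in: The turret rests at position four (joint 3.0 to 3.28 rad), the clamp lever rests fully down (joint above 1.03 of 1.13 rad), and both are still (all of step 2 and velocity of joint turret between -0.05 and 0.05 rad/s and velocity of joint clamp between -0.05 and 0.05 rad/s); the robot touches nothing.
It fails at once if a loose bystander is shoved more than 30 mm from its place (distance of any of horn, waveguide, screwdriver, slab, jar, cup, flange from where it was at the start of the episode above 0.03 m).
It also fails if it takes over 61 s, if anything falls off the work surface, if the arm or the gripper's body presses on something with over 40 N, if the wrist force passes 120 N, or if a joint passes its speed limit or range.

ROBOT

A 6-joint arm with a two-finger parallel gripper is mounted at the origin on the work surface. World frame = base frame: x ahead of the robot, y to its left, z up, the work surface at z = 0. Lengths are in m, angles in rad, forces in N, time in s.
With the tool pointing down it reaches from about 0.375 to 0.9 m from the base axis. Payload 3.1 kg.
Tool frame: the origin (TCP) lies at the very end of the fingers, on their centre line; the grasp point (between the pads) lies 19 mm behind it (manip.tcp_to_grasp is the distance from the TCP to the grasp point, in m); z points along the fingers, y is the line along which they close (so a half turn about z gives the same grasp; the last joint's range is limited). The gripper opens to 85 mm and grips with 20 to 120 N. Pads are 22 mm wide; open, the fingers measure 114 mm over their backs; the gripper's body (76 mm by 85 mm) begins 54 mm behind the grasp point. The pads swing forward as they close: fully open they stand 13 mm farther back than shut.
Start: joints at [0.973, 0.527, 1.433, -0, 1.181, -0.178], TCP at [0.255, 0.571, 0.231] pointing down, gripper open.
Joint ranges: [-3.08, 3.08], [-0.75, 2.2], [0.22, 2.44], [-1.43, 4.57], [0, 2.65], [-2.85, 2.85]. Speed limits (rad/s): [2.79, 2.79, 3.14, 3.14, 3.14, 3.14].

INTERFACE

Orientations are given as a unit quaternion [x, y, z, w].
In Python, from station import manip gives the robot as it stands. The module is installed in compiled form; this text tells all that it offers.
- The arm moves only by the tool step_arm, never from a script. Its argument "commands" is one flat list of numbers, 6 for each row, row after row: the shift along the tool's x, y, z in m, then the turn, a rotation vector about the tool's x, y, z in degrees. A call has exactly 10 rows; each row is the pose to reach, as a shift and turn from the pose commanded when the call began, along the tool's axes at that moment; what a row does not reach only later rows make up. A row lasts 1/10 s, in which the tool goes at most 50 mm and 8.59 degrees, less where a joint would pass 70% of its speed; a pose out of reach is approached as far as the arm can. A call with a gripper value outside its range is refused whole. "jaw" is the opening in per cent of the stroke, from 0 (shut) to 100 (fully open), set as the call begins (left out, the last holds). The fingers move at their own pace and stop on an object; "grip_force" is the grip in N (left out, the last holds). Time passes only in rows, so rows that repeat a pose let the fingers close, or fill a call up. It gives the time, the measured TCP pose, the force, the opening and the grip force at its end, in the units of the state.
- manip.sense(): the state, without advancing time (a new reading comes with each control period).
- manip.snapshot(name): name is "scene" or "top"; returns a dict with "pixels" (384x512x3 uint8, blue, green, red), "fx", "fy", "cx", "cy" (pixels), "k1" (the pictures are not rectified: a ray, as slopes to the right and down, at radius r is drawn at 1 + k1 r^2 times it, then the intrinsics apply), "R" (3x3) and "t" (3): a world point X has camera coordinates R X + t. Camera axes: x right, y down, z forward; pixel columns grow to the right and rows downward; lengths in m; the calibration is good to about 2 mm. A picture is of the moment at which its call begins. There is no depth.
- manip.sign_off(): hands the job in; it is judged then, once.
The state is a dict: "t": time; "q": joint angles; "qd": joint speeds; "tau": joint torques, N m; "tcp_pos": TCP position; "tool_rot": TCP orientation; "force": force on the tool from outside, world axes, zero at the start; "ft_torque": the same for the moment, N m; "finger_gap": opening from 0.0 (shut) to 1.0 (fully open); "gripper_force": force on a finger pad.
Only numpy, scipy, OpenCV 4.12 (cv2) and the standard library are available. Lean on these libraries where they do the work, as an engineer would, in place of code of your own. Each camera call takes 0.05 s, during which the arm holds its last target. There are 200 camera calls.

## Working session

There is one attempt and no reset: what is moved stays moved. The work goes in short steps, Python scripts to look and compute and a tool call to move; the robot and the scene stay as the last step left them, time stands still between calls to the robot, and variables do not carry over. Pictures are saved under pics/ and viewed, at most 10 in all, crops included, and the job is handed in when it is done.

Besides the shell and the picture viewer there is one more tool, called after "Emit:" by a JSON object that holds its "fn" and its "kwargs". step_arm: Moves the arm, as the interface text tells. Its arguments: {"type":"object","properties":{"commands":{"type":"array","items":{"type":"number"}},"jaw":{"type":"number"},"grip_force":{"type":"number"}},"required":["commands"]}

```bash
mkdir -p pics; python3 - <<'E'
from station import manip
import cv2,pickle
s=manip.sense();print({k:s[k] for k in('t','tcp_pos','tool_rot','q')},manip.tcp_to_grasp)
for n in('scene','top'):
    d=manip.snapshot(n);pickle.dump(d,open(n+'.pkl','wb'))
    cv2.imwrite(f'pics/{n}0.png',cv2.resize(d['pixels'],(800,600),interpolation=cv2.INTER_CUBIC))
    print(n,d['fx'],d['cx'],d['cy'],d['k1'],d['R'],d['t'])
E
```

```text
{'t': 0.0, 'tcp_pos': array([0.25430227, 0.57012658, 0.23030002]), 'tool_rot': array([ 2.08380379e-01,  9.78047222e-01, -1.03408444e-03, -4.25345871e-04]), 'q': array([ 9.72476068e-01,  5.28508228e-01,  1.43392672e+00,  4.42476027e-06,
        1.18139400e+00, -1.78484290e-01])} 0.0187
scene 361.2162033535775 257.5506116587171 193.13849569079963 -0.08544125960990952 [[ 0.55275601  0.83326543 -0.01138029]
 [ 0.41774888 -0.28888313 -0.86141303]
 [-0.72107327  0.47139713 -0.50777759]] [-0.23712027 -0.09108111  1.62400458]
top 425.9997604732262 256.24513827562447 188.57414132288244 0.03699988116346545 [[ 0.02863693 -0.99930614  0.02381505]
 [-0.98604792 -0.03214934 -0.16332765]
 [ 0.16397996 -0.01880558 -0.9862844 ]] [-0.09735136  0.52138417  1.24451361]
```

View pics/scene0.png

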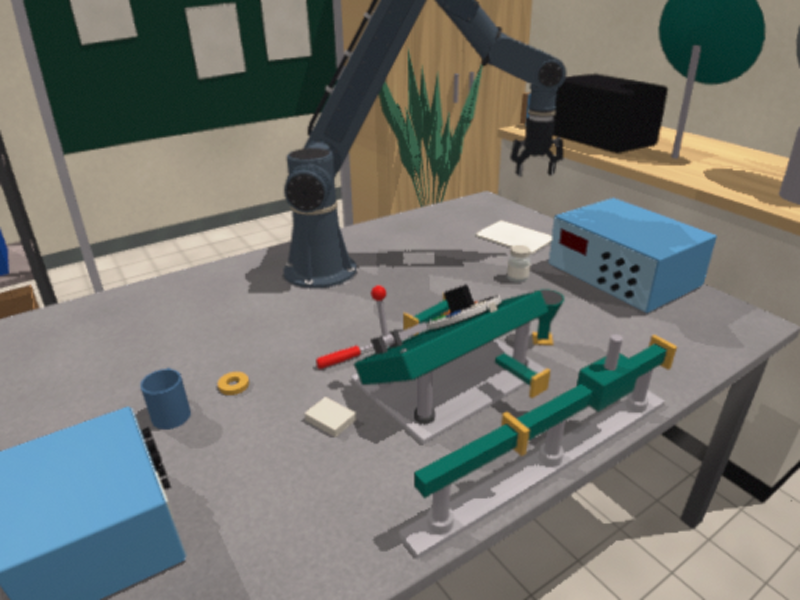

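View pics/top0.png

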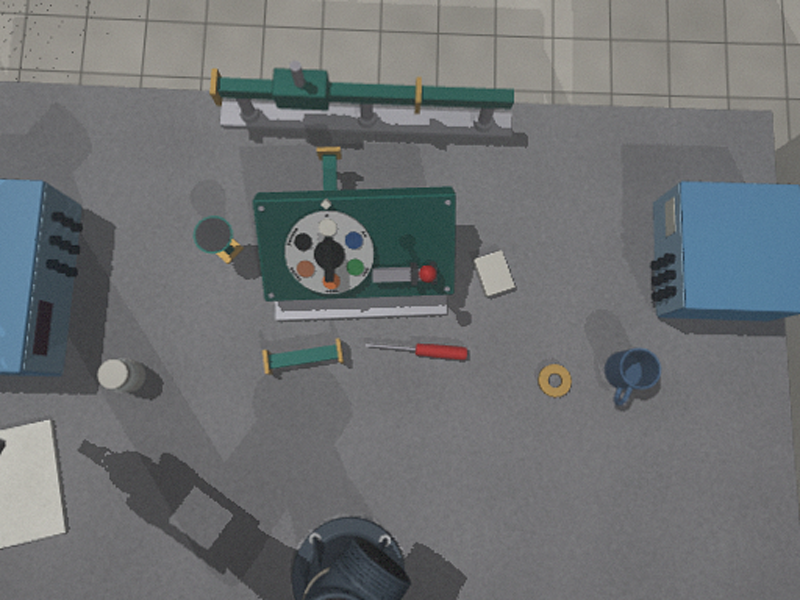

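```bash
python3 - <<'E'
import cv2,pickle
d=pickle.load(open('top.pkl','rb'))['pixels']
cv2.imwrite('pics/c1.png',cv2.resize(d[110:210,155:300],(800,552),interpolation=cv2.INTER_CUBIC))
d=pickle.load(open('scene.pkl','rb'))['pixels']
cv2.imwrite('pics/c2.png',cv2.resize(d[170:290,200:360],(800,600),interpolation=cv2.INTER_CUBIC))
E
```

```text
(no output)
```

View pics/c1.png

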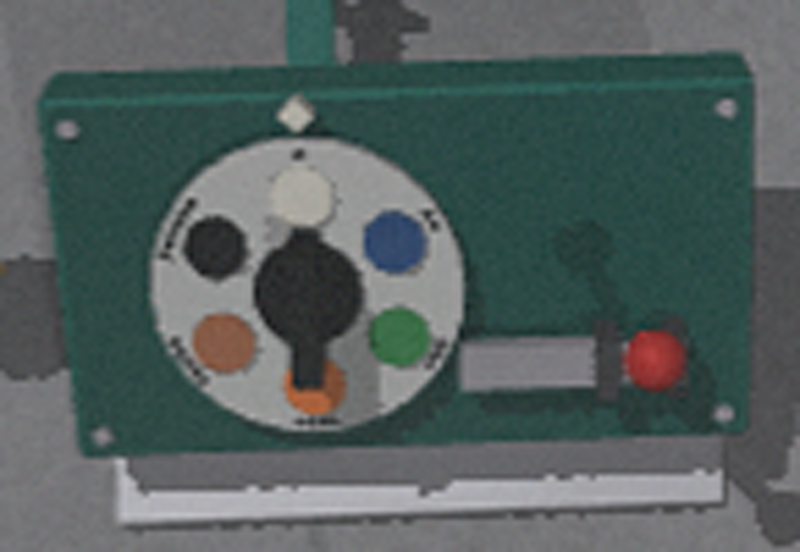

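View pics/c2.png

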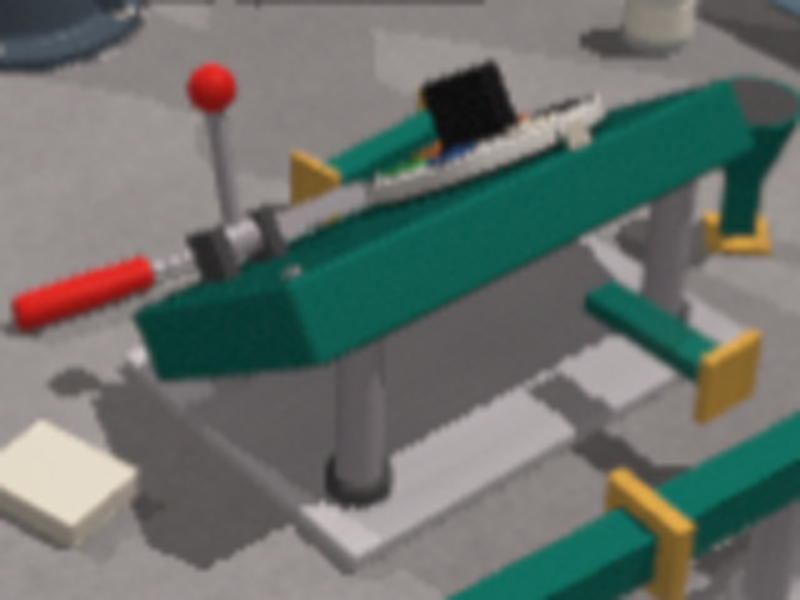

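```bash
cat >h.py <<'E'
import numpy as np
from scipy.spatial.transform import Rotation as Ro
def proj(d,X):
    c=d['R']@X+d['t'];a=c[:2]/c[2];a=a*(1+d['k1']*(a@a));return np.array([d['fx']*a[0]+d['cx'],d['fy']*a[1]+d['cy']])
N=np.array([-.5736,0,.8192]);U=np.array([.8192,0,.5736])
def P(p,u,y,h):
    "face coords to world"
    return np.array([p[0],p[1],0])+Ro.from_euler('z',p[2]).apply(np.array([0,y,.125])+u*U+h*N)
def ball(p,tu,c):
    e=np.radians(80)-c;return P(p,-.045+.1*np.cos(e),-.12,.02+.1*np.sin(e))
E
python3 - <<'E'
from h import *
import pickle
from scipy.optimize import least_squares
T=pickle.load(open('top.pkl','rb'));S=pickle.load(open('scene.pkl','rb'))
t=lambda a,b:(np.array([a,b])+.5)/5.517-.5+[155,110]
s=lambda a,b:(np.array([a,b])+.5)/5-.5+[200,170]
def res(v):
    p=v[:3];tu=v[3];c=v[4]
    L=[(T,P(p,tu,.05,.018),t(307,283.5)),(T,P(p,tu+.092,.05,.008),t(297,113)),
     (T,P(p,.1,.18,0),t(42,103)),(T,P(p,.1,-.18,0),t(752,87)),(T,P(p,-.1,.18,0),t(83,455)),(T,P(p,-.1,-.18,0),t(745,432)),
     (T,ball(p,tu,c),t(656,360)),(S,ball(p,tu,c),s(212,88)),
     (S,P(p,.1,-.18,0),s(290,285)),(S,P(p,.1,.18,0),s(735,83)),(S,P(p,-.1,-.18,0),s(135,315)),(S,P(p,tu+.092,.05,.008),s(578,133))]
    return np.concatenate([proj(d,X)-m for d,X,m in L])
r=least_squares(res,[.55,.05,0,0,.1],loss='soft_l1')
v=r.x;print(v.round(4));print(r.fun.reshape(-1,2).round(1).tolist())
p=v[:3];print('knob',P(p,v[3],.05,.048),'top',P(p,v[3],.05,.065));print('ball',ball(p,0,v[4]),'down',ball(p,0,1.13))
np.save('v.npy',v)
E
```

```text
[ 0.5937  0.0026  0.0702 -0.      0.2341]
[[0.2, 1.0], [-0.1, -0.6], [-1.6, -1.0], [0.7, -2.3], [-0.9, 0.7], [0.9, 0.3], [-0.3, 0.1], [0.1, 0.3], [-0.6, 0.1], [0.2, -1.1], [-1.1, -0.2], [0.3, 0.1]]
knob [0.56269607 0.05055653 0.16430416] top [0.5529689  0.0498724  0.17823056]
ball [ 0.53385622 -0.12189177  0.21353873] down [ 0.61767853 -0.1159964   0.19246616]
```

```bash
cat >>h.py <<'E'
v=np.load('v.npy');p=v[:3]
Q=Ro.from_euler('z',p[2])
def tool(theta=0,tilt=0):  # x=U,y=-Y,z=-N turned ccw by theta about N
    M=Q.as_matrix()@np.column_stack([U,[0,-1,0],-N]);return Ro.from_matrix(M)*Ro.from_euler('z',-theta)
def rel(pos,R,s=None,frm=None):
    from station import manip
    s=manip.sense()
    x,R0=(s['tcp_pos'],Ro.from_quat(s['tool_rot'])) if frm is None else frm
    print('rel mm',(R0.inv().apply(pos-x)*1000).round(1),'deg',np.degrees((R0.inv()*R).as_rotvec()).round(2),'t',s['t'],'q',s['q'].round(2),'F',s['force'].round(1),'gap',s['finger_gap'].round(3))
E
python3 - <<'E'
from h import *
from station import manip
s=manip.sense();R0=Ro.from_quat(s['tool_rot']);x=s['tcp_pos']
Rm=R0*Ro.from_euler('z',np.radians(75))
T=P(p,0,.05,.2);xm=.5*x+.5*T+[0,0,.06]
rel(xm,Rm);rel(T,tool(),frm=(xm,Rm));print(x,xm,T)
E
```

```text
Traceback (most recent call last):
  File "h.py", line 19, in rel
    print('rel mm',(R0.inv().apply(pos-x)*1000).round(1),'deg',np.degrees((R0.inv()*R).as_rotvec()).round(2),'t',s['t'],'q',s['q'].round(2),'F',s['force'].round(1),'gap',s['finger_gap'].round(3))
                                                                                                                                                                          ^^^^^^^^^^^^^^^^^^^^^
AttributeError: 'float' object has no attribute 'round'
```

```bash
sed -i "s/s\['finger_gap'\].round(3)/s['finger_gap']/" h.py
python3 - <<'E'
from h import *
from station import manip
s=manip.sense();R0=Ro.from_quat(s['tool_rot']);x=s['tcp_pos']
Rm=R0*Ro.from_euler('z',np.radians(75))
T=P(p,0,.05,.2);xm=.5*x+.5*T+[0,0,.06]
rel(xm,Rm);rel(T,tool(),frm=(xm,Rm));print(x,xm,T)
E
```

```text
rel mm [-208.2 -195.1  -88.9] deg [ 0.  0. 75.] t 0.1 q [ 0.97  0.53  1.43  0.    1.18 -0.18] F [-1.   0.  -0.4] gap 1.000978563752451
rel mm [-242.1  150.7   31.1] deg [-23.43  29.63  74.38] t 0.1 q [ 0.97  0.53  1.43  0.    1.18 -0.18] F [-1.   0.  -0.4] gap 1.000978563752451
[0.25432947 0.5702226  0.23043835] [0.36503901 0.30733197 0.31963917] [0.47574856 0.04444135 0.28884   ]
```

Emit:
{"fn": "step_arm", "kwargs": {"commands": [-0.02,-0.02,-0.03,0,0,8,-0.04,-0.04,-0.06,0,0,16,-0.07,-0.065,-0.08,0,0,24,-0.1,-0.09,-0.09,0,0,32,-0.13,-0.12,-0.09,0,0,40,-0.155,-0.145,-0.09,0,0,48,-0.18,-0.17,-0.09,0,0,56,-0.195,-0.185,-0.09,0,0,64,-0.208,-0.195,-0.09,0,0,72,-0.208,-0.195,-0.09,0,0,75], "jaw": 100, "grip_force": 60}}

```text
t: 1.1
tcp_pos: [0.3657, 0.306, 0.321]
tool_rot: [0.763, 0.647, -0.0, 0.0]
force: [0.1, -1.0, -0.4]
finger_gap: 1.004
gripper_force: 0.0
```

```bash
python3 -c "
from h import *
rel(P(p,0,.05,.2),tool())"
```

```text
rel mm [-240.   151.3   32.4] deg [-23.31  29.63  74.02] t 1.1 q [ 0.46  0.22  1.67 -0.    1.25  0.63] F [ 0.1 -1.  -0.4] gap 1.0039109813647105
```

Emit:
{"fn": "step_arm", "kwargs": {"commands": [-0.024,0.015,0.003,-2.33,2.96,7.4,-0.048,0.03,0.006,-4.66,5.92,14.8,-0.072,0.045,0.009,-7,8.9,22.2,-0.096,0.06,0.013,-9.3,11.85,29.6,-0.12,0.075,0.016,-11.65,14.8,37,-0.144,0.09,0.019,-14,17.8,44.4,-0.168,0.105,0.022,-16.3,20.7,51.8,-0.192,0.12,0.026,-18.6,23.7,59.2,-0.216,0.136,0.029,-21,26.7,66.6,-0.24,0.1513,0.0324,-23.3,29.63,74]}}

```text
t: 2.1
tcp_pos: [0.4766, 0.0457, 0.2887]
tool_rot: [0.953, 0.034, 0.301, -0.012]
force: [0.1, 0.6, -0.4]
finger_gap: 1.006
gripper_force: 0.0
```

```bash
python3 -c "
from h import *
rel(P(p,0,.05,.034),tool())"
```

```text
rel mm [ -1.1   1.6 165.4] deg [-0.13 -0.12 -0.03] t 2.1 q [-0.26  0.08  2.15  0.54  0.38  0.79] F [ 0.1  0.6 -0.4] gap 1.0060200883480883
```

Emit:
{"fn": "step_arm", "kwargs": {"commands": [0,0,0.01,0,0,0,-0.001,0.001,0.02,0,0,0,-0.001,0.0015,0.035,0,0,0,-0.001,0.0015,0.05,0,0,0,-0.001,0.0015,0.065,0,0,0,-0.001,0.0015,0.08,0,0,0,-0.001,0.0015,0.09,0,0,0,-0.001,0.0015,0.1,0,0,0,-0.001,0.0015,0.1,0,0,0,-0.001,0.0015,0.1,0,0,0]}}

```text
t: 3.1
tcp_pos: [0.533, 0.0501, 0.2062]
tool_rot: [0.953, 0.037, 0.3, -0.012]
force: [0.4, 0.8, 0.0]
finger_gap: 0.997
gripper_force: 0.0
```

```bash
python3 -c "
from h import *
rel(P(p,0,.05,.034),tool())
from station import manip
import cv2
a=manip.snapshot('top')['pixels'][100:220,150:310];b=manip.snapshot('scene')['pixels'][130:250,200:360]
cv2.imwrite('pics/a1.png',cv2.resize(cv2.hconcat([a,b]),(800,300),interpolation=cv2.INTER_CUBIC))"
```

```text
rel mm [ 0.3  2.  65.3] deg [-0.29  0.03  0.29] t 3.1 q [-0.21  0.34  2.14  1.16  0.18  0.18] F [0.4 0.8 0. ] gap 0.9968099370805706
```

View pics/a1.png

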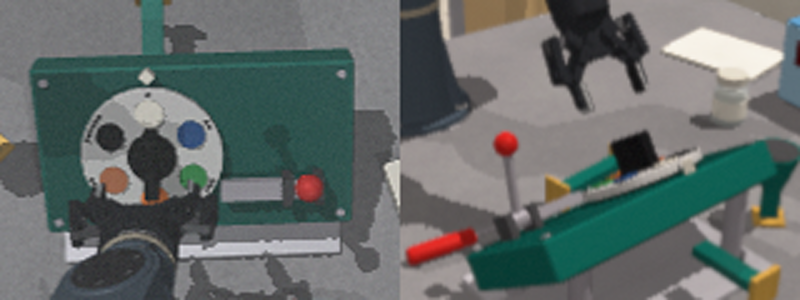

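Emit:
{"fn": "step_arm", "kwargs": {"commands": [0,0,0,0,0,8.5,0,0,0,0,0,17,0,0,0,0,0,25.5,0,0,0,0,0,34,0,0,0,0,0,42.5,0,0,0,0,0,51,0,0,0,0,0,59.5,0,0,0,0,0,68,0,0,0,0,0,76.5,0,0,0,0,0,85]}}

```text
t: 4.2
tcp_pos: [0.5332, 0.05, 0.2072]
tool_rot: [0.725, -0.619, 0.213, -0.213]
force: [0.3, 1.0, -0.3]
finger_gap: 1.001
gripper_force: 0.0
```

Emit:
{"fn": "step_arm", "kwargs": {"commands": [0,0,0,0,0,8.5,0,0,0,0,0,17,0,0,0,0,0,25.5,0,0,0,0,0,34,0,0,0,0,0,42.5,0,0,0,0,0,51,0,0,0,0,0,55,0,0,0,0,0,60,0,0,0,0,0,60,0,0,0,0,0,60]}}

```text
t: 5.2
tcp_pos: [0.5333, 0.05, 0.2069]
tool_rot: [-0.322, 0.897, -0.079, 0.291]
force: [0.2, -0.1, -0.1]
finger_gap: 1.002
gripper_force: 0.0
```

```bash
python3 -c "
from h import *
rel(P(p,0,.05,.034),tool(np.pi))"
```

```text
rel mm [ 1.4 -1.3 65.7] deg [ 0.23  0.14 35.41] t 5.2 q [-0.21  0.34  2.14  1.16  0.18  2.71] F [ 0.2 -0.1 -0.1] gap 1.0016252084649435
```

Now down, with 15° more only (bar straddles with about 20° off), then the rest.

Emit:
{"fn": "step_arm", "kwargs": {"commands": [0.001,-0.001,0.006,0,0,0,0.001,-0.001,0.012,0,0,0,0.001,-0.001,0.018,0,0,2,0.001,-0.001,0.024,0,0,5,0.001,-0.001,0.03,0,0,9,0.001,-0.001,0.036,0,0,14,0.001,-0.001,0.042,0,0,20,0.001,-0.001,0.048,0,0,26,0.001,-0.001,0.053,0,0,31,0.001,-0.001,0.057,0,0,35]}}

```text
t: 6.2
tcp_pos: [0.566, 0.0511, 0.1596]
tool_rot: [-0.036, 0.953, 0.012, 0.301]
force: [0.1, 0.0, -0.9]
finger_gap: 0.999
gripper_force: 0.0
```

```bash
python3 -c "
from h import *
rel(P(p,0,.05,.034),tool(np.pi))"
```

```text
rel mm [ 0.  -0.3  8.2] deg [0.26 0.03 0.2 ] t 6.2 q [-0.19  0.48  2.1   1.82  0.16  2.68] F [ 0.1  0.  -0.9] gap 0.9991427070823814
```

Emit:
{"fn": "step_arm", "kwargs": {"commands": [0,0,0.003,0,0,0,0,0,0.006,0,0,0,0,0,0.008,0,0,0,0,0,0.008,0,0,0,0,0,0.008,0,0,0,0,0,0.008,0,0,0,0,0,0.008,0,0,0,0,0,0.008,0,0,0,0,0,0.008,0,0,0,0,0,0.008,0,0,0]}}

```text
t: 7.2
tcp_pos: [0.5704, 0.0515, 0.1531]
tool_rot: [-0.037, 0.953, 0.012, 0.301]
force: [-0.1, -0.2, -0.1]
finger_gap: 1.0
gripper_force: 0.0
```

Emit:
{"fn": "step_arm", "kwargs": {"commands": [0,0,0,0,0,0,0,0,0,0,0,0,0,0,0,0,0,0,0,0,0,0,0,0,0,0,0,0,0,0,0,0,0,0,0,0,0,0,0,0,0,0,0,0,0,0,0,0,0,0,0,0,0,0,0,0,0,0,0,0], "jaw": 0, "grip_force": 60}}

```text
t: 8.2
tcp_pos: [0.5703, 0.0521, 0.1532]
tool_rot: [-0.037, 0.953, 0.013, 0.301]
force: [-1.3, 5.9, 3.8]
finger_gap: 0.175
gripper_force: 58.9
```

```bash
python3 -c "
from h import *
rel(P(p,0,.05,.034),tool(np.pi))"
```

```text
rel mm [-0.1 -1.   0.5] deg [0.34 0.05 0.32] t 8.2 q [-0.18  0.5   2.1   1.9   0.16  2.6 ] F [-1.3  5.9  3.8] gap 0.17514040238813736
```

Emit:
{"fn": "step_arm", "kwargs": {"commands": [0,0,0,0,0,-6,0,0,0,0,0,-13,0,0,0,0,0,-20,0,0,0,0,0,-27,0,0,0,0,0,-34,0,0,0,0,0,-41,0,0,0,0,0,-48,0,0,0,0,0,-54,0,0,0,0,0,-58,0,0,0,0,0,-60]}}

```text
t: 9.2
tcp_pos: [0.5694, 0.0536, 0.1527]
tool_rot: [-0.51, 0.806, -0.138, 0.267]
force: [-2.9, 8.7, 2.0]
finger_gap: 0.18
gripper_force: 58.9
```

```bash
python3 -c "
from h import *
rel(P(p,0,.05,.034),tool(np.pi+np.pi/3))"
```

```text
rel mm [ 1.7 -2.1  0.5] deg [0.26 0.45 0.5 ] t 9.2 q [-0.18  0.5   2.1   1.9   0.16  1.55] F [-2.9  8.7  2. ] gap 0.18039081739482288
```

Emit:
{"fn": "step_arm", "kwargs": {"commands": [0,0,0,0,0,-6,0,0,0,0,0,-13,0,0,0,0,0,-20,0,0,0,0,0,-27,0,0,0,0,0,-34,0,0,0,0,0,-41,0,0,0,0,0,-48,0,0,0,0,0,-54,0,0,0,0,0,-58,0,0,0,0,0,-60]}}

```text
t: 10.2
tcp_pos: [0.5679, 0.0535, 0.1516]
tool_rot: [0.845, -0.443, 0.252, -0.161]
force: [-4.7, 9.1, -1.3]
finger_gap: 0.173
gripper_force: 58.9
```

Emit:
{"fn": "step_arm", "kwargs": {"commands": [0,0,0,0,0,-6,0,0,0,0,0,-13,0,0,0,0,0,-20,0,0,0,0,0,-27,0,0,0,0,0,-34,0,0,0,0,0,-41,0,0,0,0,0,-48,0,0,0,0,0,-55,0,0,0,0,0,-60,0,0,0,0,0,-60]}}

```text
t: 11.2
tcp_pos: [0.5673, 0.0519, 0.1511]
tool_rot: [0.954, 0.037, 0.298, -0.012]
force: [-5.8, 4.8, -2.1]
finger_gap: 0.177
gripper_force: 58.9
```

```bash
python3 -c "
from h import *
rel(P(p,0,.05,.034),tool(0))
from station import manip
import cv2
a=manip.snapshot('top')['pixels'][100:220,150:310];b=manip.snapshot('scene')['pixels'][130:250,200:360]
cv2.imwrite('pics/a2.png',cv2.resize(cv2.hconcat([a,b]),(800,300),interpolation=cv2.INTER_CUBIC))"
```

```text
rel mm [3.7 1.  0.5] deg [-0.27  0.34  0.39] t 11.2 q [-0.18  0.5   2.1   1.9   0.16 -0.55] F [-5.8  4.8 -2.1] gap 0.17724021051537603
```

View pics/a2.png

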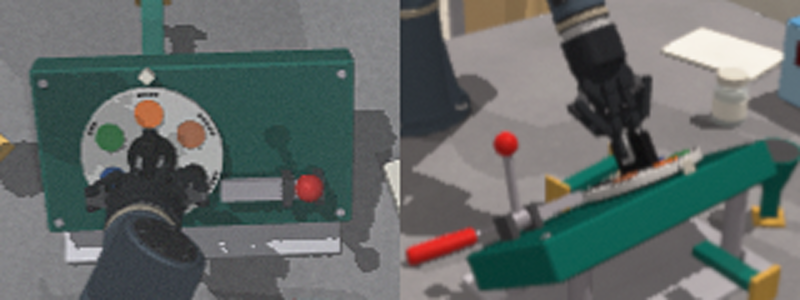

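Emit:
{"fn": "step_arm", "kwargs": {"commands": [0,0,0,0,0,0,0,0,0,0,0,0,0,0,0,0,0,0,0,0,0,0,0,0,0,0,0,0,0,0,0,0,0,0,0,0,0,0,0,0,0,0,0,0,0,0,0,0,0,0,0,0,0,0,0,0,0,0,0,0], "jaw": 100}}

```text
t: 12.3
tcp_pos: [0.5704, 0.0515, 0.1531]
tool_rot: [0.953, 0.037, 0.301, -0.012]
force: [-0.1, 0.0, 0.1]
finger_gap: 1.0
gripper_force: 0.0
```

Emit:
{"fn": "step_arm", "kwargs": {"commands": [0,0,-0.008,0,0,0,0,0,-0.016,0,0,0,0,0,-0.026,0,0,0,0,0,-0.036,0,0,0,0,0,-0.05,0,0,0,0,0,-0.07,0,0,0,0,0,-0.09,0,0,0,0,0,-0.115,0,0,0,0,0,-0.14,0,0,0,0,0,-0.165,0,0,0]}}

```text
t: 13.3
tcp_pos: [0.4749, 0.0442, 0.2887]
tool_rot: [0.953, 0.037, 0.3, -0.012]
force: [0.9, 0.2, 1.5]
finger_gap: 1.001
gripper_force: 0.0
```

```bash
python3 -c "
from h import *
rel(P(p,-.0053,-.12,.2),tool(0))
from station import manip
import cv2,pickle
d=manip.snapshot('top');c=manip.snapshot('scene')
a=d['pixels'][100:220,150:310];b=c['pixels'][130:250,200:360]
cv2.imwrite('pics/a3.png',cv2.resize(cv2.hconcat([a,b]),(800,300),interpolation=cv2.INTER_CUBIC))"
```

```text
rel mm [ -5.4 169.8  -0.5] deg [-0.27  0.04  0.3 ] t 13.3 q [-0.27  0.08  2.15  0.54  0.39  0.77] F [0.9 0.2 1.5] gap 1.0010320411291451
```

View pics/a3.png

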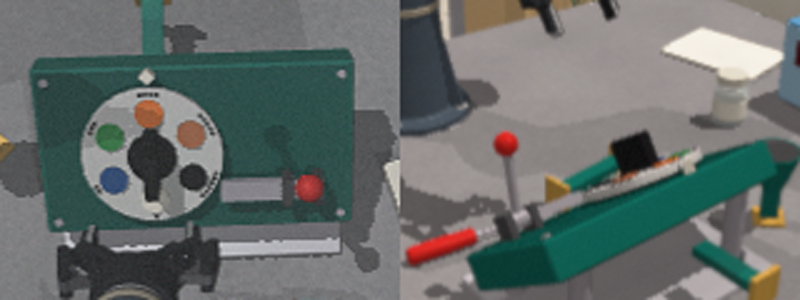

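Emit:
{"fn": "step_arm", "kwargs": {"commands": [0,0.015,0,0,0,0,-0.001,0.035,0,0,0,0,-0.002,0.055,0,0,0,0,-0.003,0.075,0,0,0,0,-0.004,0.095,0,0,0,0,-0.005,0.115,0,0,0,0,-0.005,0.135,0,0,0,0,-0.005,0.155,0,0,0,0,-0.005,0.17,0,0,0,0,-0.005,0.17,0,0,0,0]}}

```text
t: 14.4
tcp_pos: [0.4859, -0.1281, 0.2846]
tool_rot: [0.953, 0.035, 0.301, -0.011]
force: [0.0, -0.0, -0.5]
finger_gap: 1.001
gripper_force: 0.0
```

```bash
python3 -c "
from h import *
rel(ball(p,0,v[4])-.019*Q.apply(N),tool(0))"
```

```text
rel mm [ -1.3  -2.5 104.9] deg [-0.16 -0.03  0.15] t 14.4 q [-0.75  0.15  2.08  0.79  0.63  0.16] F [ 0.  -0.  -0.5] gap 1.0008761859797215
```

Emit:
{"fn": "step_arm", "kwargs": {"commands": [-0.001,-0.0025,0.012,0,0,0,-0.001,-0.0025,0.024,0,0,0,-0.001,-0.0025,0.036,0,0,0,-0.001,-0.0025,0.048,0,0,0,-0.001,-0.0025,0.06,0,0,0,-0.001,-0.0025,0.072,0,0,0,-0.001,-0.0025,0.084,0,0,0,-0.001,-0.0025,0.096,0,0,0,-0.001,-0.0025,0.105,0,0,0,-0.001,-0.0025,0.105,0,0,0]}}

```text
t: 15.4
tcp_pos: [0.5438, -0.1172, 0.197]
tool_rot: [0.953, 0.037, 0.299, -0.013]
force: [-0.4, -0.3, -0.8]
finger_gap: 1.002
gripper_force: 0.0
```

Emit:
{"fn": "step_arm", "kwargs": {"commands": [0,0,0,0,0,0,0,0,0,0,0,0,0,0,0,0,0,0,0,0,0,0,0,0,0,0,0,0,0,0,0,0,0,0,0,0,0,0,0,0,0,0,0,0,0,0,0,0,0,0,0,0,0,0,0,0,0,0,0,0], "jaw": 0, "grip_force": 25}}

```text
t: 16.4
tcp_pos: [0.5448, -0.1199, 0.1994]
tool_rot: [0.953, 0.036, 0.301, -0.011]
force: [-2.1, -4.7, 5.2]
finger_gap: 0.332
gripper_force: 24.7
```

```bash
python3 -c "
from h import *
from station import manip
rel(ball(p,0,v[4])-.019*Q.apply(N),tool(0))
for c in np.linspace(v[4],1.13,8): print((tool(0).inv().apply(ball(p,0,c)-ball(p,0,v[4]))*1000).round(1))"
```

```text
rel mm [-1.   1.2  1.1] deg [-0.09 -0.12  0.29] t 16.4 q [-0.62  0.39  2.07  1.13  0.42 -0.13] F [-2.1 -4.7  5.2] gap 0.3318405049702657
[0. 0. 0.]
[11.4  0.   5.8]
[21.9 -0.  13.1]
[31.5  0.  21.6]
[39.9  0.  31.2]
[46.9  0.  41.9]
[52.6  0.  53.4]
[56.7  0.  65.5]
```

Emit:
{"fn": "step_arm", "kwargs": {"commands": [0.0035,0,0.0015,0,0,0,0.0075,0,0.0036,0,0,0,0.0114,0,0.0058,0,0,0,0.017,0,0.0092,0,0,0,0.022,0,0.0131,0,0,0,0.027,0,0.0172,0,0,0,0.0315,0,0.0216,0,0,0,0.036,0,0.0262,0,0,0,0.04,0,0.0312,0,0,0,0.04,0,0.0312,0,0,0]}}

```text
t: 17.4
tcp_pos: [0.5956, -0.1163, 0.1959]
tool_rot: [0.953, 0.036, 0.301, -0.01]
force: [0.5, -6.9, -0.0]
finger_gap: 0.33
gripper_force: 24.9
```

Emit:
{"fn": "step_arm", "kwargs": {"commands": [0.0025,0,0.0035,0,0,0,0.005,0,0.007,0,0,0,0.007,0,0.0107,0,0,0,0.01,0,0.0162,0,0,0,0.0127,0,0.0222,0,0,0,0.0147,0,0.0278,0,0,0,0.0165,0,0.034,0,0,0,0.017,0,0.036,0,0,0,0.017,0,0.036,0,0,0,0.017,0,0.036,0,0,0]}}

```text
t: 18.4
tcp_pos: [0.6296, -0.114, 0.177]
tool_rot: [0.953, 0.036, 0.301, -0.01]
force: [-2.2, -5.6, 4.2]
finger_gap: 0.336
gripper_force: 25.7
```

```bash
python3 -c "
from h import *
rel(ball(p,0,1.13)-.019*Q.apply(N),tool(0))"
```

```text
rel mm [-1.   1.2 -0.6] deg [-0.02 -0.1   0.29] t 18.4 q [-0.5   0.51  1.9   1.03  0.37  0.08] F [-2.2 -5.6  4.2] gap 0.3356503181679151
```

Emit:
{"fn": "step_arm", "kwargs": {"commands": [0,0,0.001,0,0,0,0,0,0.002,0,0,0,0,0,0.003,0,0,0,0,0,0.003,0,0,0,0,0,0.003,0,0,0,0,0,0.003,0,0,0,0,0,0.002,0,0,0,0,0,0.001,0,0,0,0,0,0,0,0,0,0,0,0,0,0,0]}}

```text
t: 19.4
tcp_pos: [0.6298, -0.1139, 0.1767]
tool_rot: [0.953, 0.036, 0.301, -0.01]
force: [-0.2, -7.0, 0.4]
finger_gap: 0.33
gripper_force: 25.8
```

Emit:
{"fn": "step_arm", "kwargs": {"commands": [0,0,0,0,0,0,0,0,0,0,0,0,0,0,0,0,0,0,0,0,0,0,0,0,0,0,0,0,0,0,0,0,0,0,0,0,0,0,0,0,0,0,0,0,0,0,0,0,0,0,0,0,0,0,0,0,0,0,0,0], "jaw": 100}}

```text
t: 20.4
tcp_pos: [0.6291, -0.112, 0.1763]
tool_rot: [0.953, 0.037, 0.301, -0.012]
force: [0.1, 0.0, -0.1]
finger_gap: 1.002
gripper_force: 0.0
```

Emit:
{"fn": "step_arm", "kwargs": {"commands": [0,0,-0.008,0,0,0,0,0,-0.016,0,0,0,0,0,-0.026,0,0,0,0,0,-0.036,0,0,0,0,0,-0.05,0,0,0,0,0,-0.07,0,0,0,0,0,-0.09,0,0,0,0,0,-0.115,0,0,0,0,0,-0.14,0,0,0,0,0,-0.14,0,0,0]}}

```text
t: 21.4
tcp_pos: [0.5484, -0.1189, 0.2942]
tool_rot: [0.952, 0.037, 0.303, -0.01]
force: [-0.4, -0.6, 0.2]
finger_gap: 0.997
gripper_force: 0.0
```

```bash
python3 -c "
from h import *
from station import manip
import cv2
d=manip.snapshot('top');c=manip.snapshot('scene')
for k in (1.13,1.03): print(proj(d,ball(p,0,k))-[150,100],proj(c,ball(p,0,k))-[200,130])
a=d['pixels'][100:220,150:310];b=c['pixels'][130:250,200:360]
cv2.imwrite('pics/a4.png',cv2.resize(cv2.hconcat([a,b]),(800,300),interpolation=cv2.INTER_CUBIC))"
```

```text
[121.27209535  46.11599186] [59.47199798 75.3408584 ]
[121.54162904  48.40750269] [57.7312521 72.3847029]
```

View pics/a4.png

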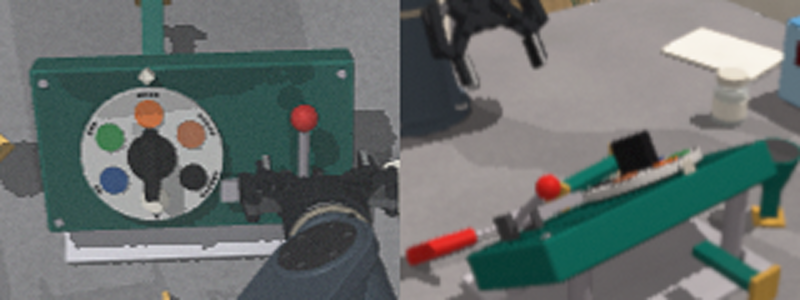

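```bash
python3 -c "
from h import *
from station import manip
import pickle
def cen(im,x0,x1,y0,y1):
    a=im[y0:y1,x0:x1].astype(int);m=(a[...,2]>100)&(a[...,1]<.45*a[...,2])&(a[...,0]<.5*a[...,2]);y,x=np.nonzero(m);return np.array([x.mean()+x0,y.mean()+y0,len(x)]).round(2)
for n,b0,b1 in(('top',(262,285,160,190),(262,285,135,160)),('scene',(232,255,178,198),(248,272,195,215))):
    o=pickle.load(open(n+'.pkl','rb'));d=manip.snapshot(n)
    print(n,cen(o['pixels'],*b0),proj(o,ball(p,0,v[4])),'now',cen(d['pixels'],*b1),[proj(d,ball(p,0,k)).round(1) for k in(1.13,1.08,1.03)])
"
```

```text
top [273.06 174.48  79.  ] [273.24119472 174.93245851] now [271.13 146.62  79.  ] [array([271.3, 146.1]), array([271.4, 147.2]), array([271.5, 148.4])]
scene [241.97 187.06  68.  ] [242.06138021 187.48620188] now [258.95 204.53  73.  ] [array([259.5, 205.3]), array([258.6, 203.8]), array([257.7, 202.4])]
```

```bash
python3 -c "
from station import manip
print(manip.sign_off())"
```

```text
the job is handed in; nothing more can be done
None
```

The turret is clicked in at position four (orange disc at the pointer), the clamp lever is down at about 1.1 rad by the camera images, the gripper is clear of everything, and I handed the job in at about 21.5 s; the sign-off gave no verdict back.

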